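Slip a copper rain diverter under the lapped tiles of a trial roof panel and hold it down

TASK

Take the copper rain diverter (the nails of the trial roof panel are copper too, so leave the grey zinc one where it lies) and, without lifting the two upper tiles, slide its flat flange up-slope under their tails until about 30 mm of it is covered, square to the tiles and centred on the joint between them. Finish while holding it there: keep hold of it and keep it pressed flat and firmly, but not hard, on the lower tiles, as you would for a mate to fix it. Leave the other things on the bench undisturbed.

Things in the scene. Friction and masses are not known exactly. Their poses are not given: they have to be found in the camera images.
- copper_diverter: Copper rain diverter: rigid L-shaped strip, 0.3 kg, lying flange down on the bench left or right of the panel. Origin: underside, below the middle of the lip. y runs along its 150 mm length; z up. Flat flange 3 mm thick from the lip to x = 80 mm. The lip is an upstand along the near edge, 9 mm thick (x -4.5 to 4.5 mm), top 34 mm above the underside: grip it across x, best at mid-length.
- copper_diverter_edge (a point): Middle of the free leading edge of the copper diverter's flange, at its underside (80 mm along +x from the diverter's origin): this edge goes under the upper tiles.
- course: Lower course of tiles, fixed on the panel. Frame tilted with the roof: x up-slope, y left along the tails, z square to the tiles. Origin: on the course's top surface, right below the tails of the upper tiles, at the joint between these two. The flat surface z = 0 spans x -165 (eaves) to 100 mm, y +-164 mm. Upper tiles begin at x = 0: undersides at z = 8 mm, tops at 20 mm; the slot is 100 mm deep.
- panel: The whole trial roof panel, fixed, 360 mm wide, 430 mm up-slope: rafters, plywood deck, battens and two courses of terracotta tiles, sloping up away from the robot at 15 degrees, top 0.23 m high. Origin: on the bench, 130 mm straight below the origin of the lower course; z vertical, x the horizontal up-slope direction.
- tile_left_tail (a point): Middle of the tail (lower) edge of the upper left terracotta tile, at its underside: z = 8 mm over the lower course while the tile is down. The tile (265 mm up-slope x 163 x 12 mm, 1 kg) hangs loose from copper nails 250 mm up-slope of its tail and is kept down by its weight alone, so that a push from below lifts the tail.
- tile_right_tail (a point): The same point of the upper right tile, which is alike.
- zinc_diverter: Grey zinc diverter of the same shape and size as the copper one, lying flange down on the other side of the panel; not wanted. Origin and axes as for the copper one.
- hammer: Hammer lying on the bench on the left, about 250 mm long; origin under its middle. Bystander.
- bowl: Terracotta bowl, 110 mm across and 60 mm high, on the right of the panel; origin under its centre. Bystander.
- nail_tin: Round tin with copper nails, 72 mm across and 45 mm high, on the right of the panel; origin under its centre. Bystander.
- rib: Round flat wooden potter's rib, 90 mm across and 8 mm thick, near the robot on the right; origin under its centre. Bystander.
- beater: Wooden paddle (tile beater), 330 mm long and 22 mm thick, on the far right; origin under its middle. Bystander.
- loop_tool: Trimming tool with wooden handle and steel loop, 200 mm long and 14 mm thick, on the far left; origin under the middle of its handle. Bystander.
Things that resemble listed ones, but are neither listed nor needed, are in the scene too. There is more than one size of the copper_diverter; the job needs the largest.

How it is judged:
By the outcome, as a careful person would: the job done as asked, in the order asked, and still so for the second after the job is handed in, while the arm keeps its last pose, push and grip.
It also fails if it takes over 48 s, if anything falls off the work surface, if the arm or the gripper's body presses on something with over 40 N, if the wrist force passes 120 N, or if a joint passes its speed limit or range.

ROBOT

A 6-joint arm with a two-finger parallel gripper is mounted at the origin on the work surface. World frame = base frame: x ahead of the robot, y to its left, z up, the work surface at z = 0. Lengths are in m, angles in degrees, forces in N, time in s.
With the tool pointing down it reaches from about 0.4 to 0.825 m from the base axis. Payload 7 kg.
Tool frame: the origin (TCP) lies midway between the tips of the shut fingers; the grasp point (between the pads) lies r.grip_depth behind it (r.grip_depth is the distance from the TCP to the grasp point, in m); z points along the fingers, y is the line along which they close (so a half turn about z gives the same grasp; the last joint's range is limited). The gripper opens to 88 mm and grips with 3 to 60 N. Pads are 19 mm wide; open, the fingers measure 130 mm over their backs; the gripper's body (78 mm by 193 mm) begins 47 mm behind the grasp point.
Start: joints at [-47.435, 20.546, 0.682, 0, -70.136, -16.507], TCP at [0.296, -0.606, 0.227] pointing down, gripper open.
Joint ranges: [-176.03, 176.03], [-82.01, 121.73], [-58.28, 71.71], [-173.87, 95.51], [-174.79, -0.11], [-173.66, 173.66]. Speed limits (degrees/s): [136.94, 136.94, 172.46, 180, 180, 180].

INTERFACE

Orientations are given as [roll, pitch, yaw] about the fixed x, y, z axes, in that order (R = Rz(yaw) Ry(pitch) Rx(roll)).
In Python, from plant import r gives the robot as it stands.
- The arm moves only by the tool send_path, called after "Request:" as a command line: name --argument value ..., lists and objects as JSON in quotes. Schema: {"type":"object","properties":{"deltas":{"type":"array","items":{"type":"object","properties":{"d":{"type":"array","items":{"type":"number"},"minItems":3,"maxItems":3},"rot":{"type":"array","items":{"type":"number"},"minItems":3,"maxItems":3}},"additionalProperties":false},"minItems":1,"maxItems":12},"aperture":{"type":"number"},"force":{"type":"number"},"only":{"type":"string"},"quiet":{"type":"boolean"},"lines":{"type":"string"}},"required":["deltas"],"additionalProperties":false}. deltas is a list of rows, 1 to 12 of them, each an object with the fields d (a list: dx, dy, dz in units of 50 mm), rot (a list: a rotation vector rx, ry, rz in units of 10 degrees); a field left out counts as zero; each row is the pose to reach, as a shift and turn from the pose commanded when the call began, along the tool's axes at that moment; what a row does not reach only later rows make up. A row lasts 1/12 s, in which the tool goes at most 0.0417 m and 7.16 degrees, less where a joint would pass 70% of its speed; a pose out of reach is approached as far as the arm can. aperture is the finger opening in m, set as the call begins (left out keeps the last). The fingers move at their own pace and stop on an object; force is the grip in N (left out, the last holds). Time passes only in rows, so rows that do not move let the fingers close. The tool returns the time, the measured TCP pose, the force, the opening and the grip force at its end. only (a regular expression) keeps the lines of the reply that match it, lines (a string "A,B") keeps lines A to B, and quiet returns only ok. Input that does not fit is refused with a message, and nothing moves.
- r.get_state(): the state, without advancing time (a new reading comes with each control period).
- r.capture(name): name is "side" or "top" or "wrist"; returns a dict with "frame" (420x560x3 uint8, red, green, blue), "z_map" (420x560 float32, m along the optical axis (not along the pixel's ray), 0 where there is no reading), "fx", "fy", "cx", "cy" (pixels), "D" ([k1, k2, p1, p2, k3] as OpenCV has them; the pictures are not rectified), "cam_to_world" (4x4, takes a point from camera to world coordinates). Camera axes: x right, y down, z forward; pixel columns grow to the right and rows downward; lengths in m; the calibration is good to about 2 mm. A picture is of the moment at which its call begins.
- r.close_job(): hands the job in; it is judged then, once.
The state is a dict: "time_s": time; "joints": joint angles; "qd": joint speeds; "joint_torque": joint torques, N m; "tcp_pos": TCP position; "eef_rot": TCP orientation; "contact_force": force on the tool from outside, world axes, zero at the start; "moment": the same for the moment, N m; "gripper_width": finger opening in m; "gripper_force": force on a finger pad.
Only numpy, scipy, OpenCV 4.12 (cv2) and the standard library are available. Lean on these libraries where they do the work, as an engineer would, in place of code of your own. Each camera call takes 0.05 s, during which the arm holds its last target. There are 200 camera calls.

## Working session

There is one attempt and no reset: what is moved stays moved. The work goes in short steps, Python scripts to look and compute and a tool call to move; the robot and the scene stay as the last step left them, time stands still between calls to the robot, and variables do not carry over. Pictures are saved under pics/ and viewed, at most 10 in all, crops included, and the job is handed in when it is done.

```bash
mkdir -p pics; ls
```

Create h.py:
```python
import numpy as np, cv2, pickle
from scipy.spatial.transform import Rotation as R
def snap(r,name,tag):
    c=r.capture(name); pickle.dump(c,open(f'pics/{tag}.pkl','wb')); cv2.imwrite(f'pics/{tag}.png',c['frame'][:,:,::-1]); return c
def load(tag): return pickle.load(open(f'pics/{tag}.pkl','rb'))
def K(c): return np.array([[c['fx'],0,c['cx']],[0,c['fy'],c['cy']],[0,0,1.]])
def ray(c,uv):
    p=cv2.undistortPoints(np.array([[uv]],float),K(c),np.array(c['D'],float))[0,0]
    T=np.array(c['cam_to_world']); return T[:3,3],T[:3,:3]@np.array([p[0],p[1],1.])
def depth_pt(c,uv):
    o,d=ray(c,uv); u,v=np.round(uv).astype(int); w=c['z_map'][v-1:v+2,u-1:u+2]; w=w[w>0]
    return o+d*np.median(w) if len(w) else None
def plane_pt(c,uv,z):
    o,d=ray(c,uv); return o+d*(z-o[2])/d[2]
def tri(c1,a,c2,b):
    o1,d1=ray(c1,a);o2,d2=ray(c2,b)
    s=np.linalg.lstsq(np.c_[d1,-d2],o2-o1,rcond=None)[0]
    p,q=o1+d1*s[0],o2+d2*s[1]; return (p+q)/2,np.linalg.norm(p-q)
def proj(c,P):
    T=np.linalg.inv(np.array(c['cam_to_world'])); 
    return cv2.projectPoints(np.atleast_2d(P).astype(float),cv2.Rodrigues(T[:3,:3])[0],T[:3,3],K(c),np.array(c['D'],float))[0][:,0]
```

Run:
```python
from h import *
from plant import r
print(r.grip_depth, r.get_state())
t=snap(r,'top','t0'); s=snap(r,'side','s0')
print(t['cam_to_world'],s['cam_to_world'],t['fx'])
cv2.imwrite('pics/a.png',cv2.resize(t['frame'][:,:,::-1],(800,600),interpolation=cv2.INTER_CUBIC))
cv2.imwrite('pics/b.png',cv2.resize(s['frame'][:,:,::-1],(800,600),interpolation=cv2.INTER_CUBIC))
```

```text
pics
0.0188 {'time_s': 0.0, 'joints': array([-4.74354418e+01,  2.05926150e+01,  6.33351094e-01, -1.96111797e-02,
       -7.01350087e+01, -1.65072874e+01]), 'qd': array([-0.00823381,  0.00311871,  0.06076658,  0.01930031, -0.03268918,
       -0.03574188]), 'joint_torque': array([-1.24684384e-04, -5.82724643e+01,  2.93055296e+01,  6.99744165e+00,
        6.64417574e-03, -1.48662589e-04]), 'tcp_pos': array([ 0.2962705 , -0.60596352,  0.22560775]), 'eef_rot': array([ 1.79904374e+02, -9.11317904e-03, -1.53949401e+02]), 'contact_force': array([-0.07845394,  0.63746502, -0.22386495]), 'moment': array([-0.00494721, -0.01879278,  0.00594031]), 'gripper_force': 0.0, 'gripper_width': 0.0874379465585501}
[[-0.00581954 -0.98079828  0.1949381   0.15046715]
 [-0.99996984  0.00671064  0.00391106 -0.02202346]
 [-0.00514412 -0.19490946 -0.98080775  1.92518014]
 [ 0.          0.          0.          1.        ]] [[-0.99498749 -0.05571562  0.08304008  0.43288677]
 [-0.09977269  0.60899855 -0.78687113  0.97310153]
 [-0.00673027 -0.79121207 -0.61150483  0.87408838]
 [ 0.          0.          0.          1.        ]] 536.9904795748939
```

View pics/a.png

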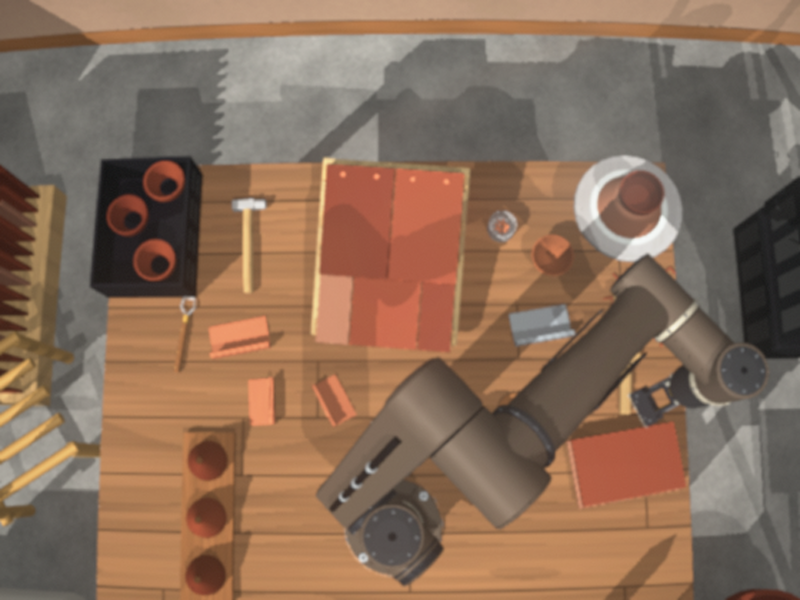

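View pics/b.png

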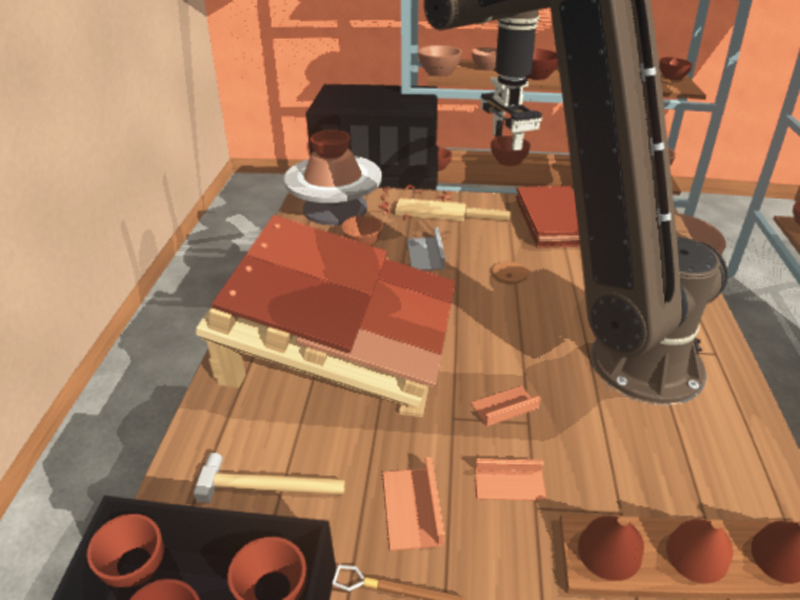

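Copper candidates in the top picture: the large one at (239,337), and small ones at (261,401) and (334,399). The grey zinc one is at (542,325). The copper one at (239,337) is the longest, so I choose it and check it in an enlarged crop.

Run:
```python
from h import *
t=load('t0')['frame'];s=load('s0')['frame']
f=lambda im,x,y,w,h:cv2.resize(im[y:y+h,x:x+w,::-1],(400,300),interpolation=cv2.INTER_CUBIC)
a=np.vstack([np.hstack([f(t,130,205,80,60),f(s,245,315,100,75)]),np.hstack([f(t,210,170,120,90),f(s,140,150,200,150)])])
cv2.imwrite('pics/c.png',a)
```

```text
(no output)
```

View pics/c.png

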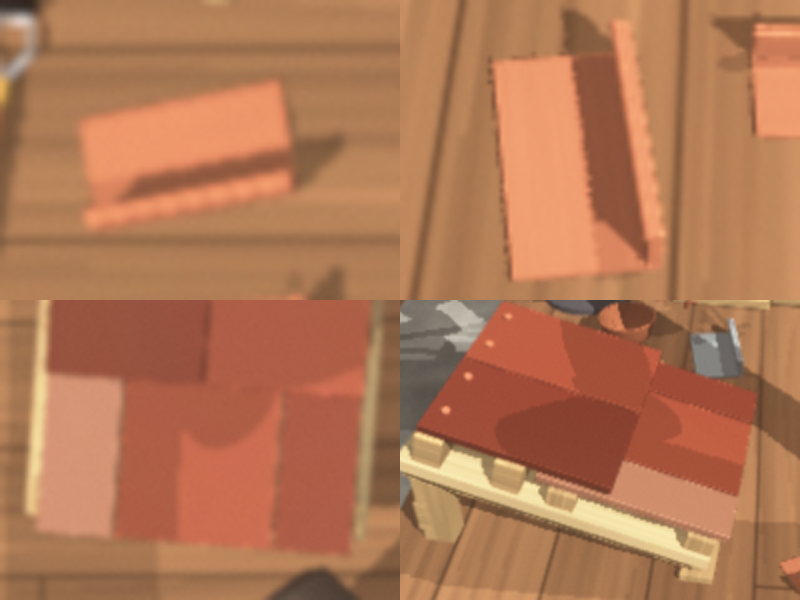

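The crop shows the copper piece with its full-length lip nearest the robot: lip top from (88,222) to (291,181) in the top crop. Its free edge runs from (79,120) to (279,80). The tails' joint is at (206,383) in the lower-left crop and (640,412) in the lower-right one.

Run:
```python
from h import *
t=load('t0');s=load('s0'); np.set_printoptions(precision=4,suppress=True)
T=lambda x,y:(130+x/5-.4,205+y/5-.4); S=lambda x,y:(245+(x-400)/4-.4,315+y/4-.4)
P=lambda x,y:(210+x/3.333-.35,170+(y-300)/3.333-.35); Q=lambda x,y:(140+(x-400)/2-.25,150+(y-300)/2-.25)
for n,a,b in [('freeL',T(79,120),S(513,280)),('freeR',T(279,80),S(492,60)),('lipL',T(86,221),S(655,240)),('lipR',T(292,180),S(620,20)),
 ('joint',P(206,383),Q(640,412)),('tailL',P(48,374),Q(613,490)),('tailR',P(365,393),Q(660,352)),('eaveL',P(36,530),Q(730,537)),('eaveR',P(350,553),Q(757,393))]:
    print(n,*tri(t,a,s,b),depth_pt(t,a),depth_pt(s,b))
def fit(c,pts,lab):
    m=np.zeros((420,560),np.uint8); cv2.fillPoly(m,[np.array(pts,np.int32)],1)
    v,u=np.nonzero(m); p=np.array([ray(c,(a,b))[0]+ray(c,(a,b))[1]*c['z_map'][b,a] for a,b in zip(u,v) if c['z_map'][b,a]>0])
    q=p.mean(0); n=np.linalg.svd(p-q)[2][2]; n*=np.sign(n[2]); print(lab,q,n,np.degrees(np.arccos(n[2])),np.degrees(np.arctan2(-n[1],-n[0])),np.std((p-q)@n))
fit(t,[P(60,400),P(340,410),P(335,530),P(50,510)],'low top')
fit(s,[Q(652,420),Q(740,430),Q(722,515),Q(635,475)],'low side')
fit(t,[P(60,310),P(190,310),P(190,365),P(60,360)],'upL top')
fit(t,[P(220,310),P(350,310),P(350,375),P(220,370)],'upR top')
fit(t,[T(100,130),T(260,95),T(265,130),T(105,160)],'flange top')
fit(s,[S(500,75),S(560,75),S(580,260),S(520,260)],'flange side')
```

```text
freeL [0.4996 0.4742 0.0004] 0.0013696036915937428 [0.4998 0.4735 0.0029] [ 0.499   0.4737 -0.0007]
freeR [0.5286 0.3255 0.0014] 0.0010160569419501507 [0.5294 0.3257 0.    ] [0.5281 0.3258 0.0018]
lipL [0.4213 0.4588 0.0285] 0.00038415187941834224 [0.4243 0.4646 0.0059] [0.4215 0.4586 0.0282]
lipR [0.4502 0.309  0.0295] 0.00022185687685796662 [0.4519 0.3107 0.0195] [0.45   0.3131 0.0346]
joint [0.5872 0.0067 0.1456] 0.004007016185467988 [0.5931 0.0069 0.1303] [ 0.5881 -0.011   0.1317]
tailL [0.6001 0.1694 0.1403] 0.002602130450715455 [0.6062 0.1715 0.1214] [0.601  0.1591 0.1306]
tailR [ 0.5766 -0.156   0.1437] 0.0029895872724864034 [ 0.5884 -0.1593  0.1011] [ 0.5743 -0.1493  0.1476]
eaveL [0.4467 0.1857 0.0856] 0.0020885650099086266 [0.4613 0.195  0.0019] [0.4464 0.1421 0.0417]
eaveR [ 0.4201 -0.1412  0.0846] 0.0029302963284017786 [ 0.4335 -0.1466  0.0039] [ 0.4172 -0.2591  0.0007]
low top [0.5156 0.0175 0.1096] [-0.2518  0.0192  0.9676] 14.628125346320479 -4.369654349421367 0.006082208810268066
low side [0.51   0.0601 0.1069] [-0.2592  0.0217  0.9656] 15.074580728663307 -4.783155662883636 0.0015637430964320852
upL top [0.6369 0.0896 0.1618] [-0.2483  0.024   0.9684] 14.443431635429286 -5.513907056957286 0.004470006348826682
upR top [ 0.6299 -0.0732  0.1635] [-0.2649  0.0234  0.964 ] 15.425045230592358 -5.0386051548391775 0.00485259652963983
flange top [0.4952 0.3969 0.0033] [0.0993 0.0284 0.9947] 5.928569820681875 -164.06766838457187 0.005260729628152969
flange side [0.4926 0.3984 0.0019] [-0.0102 -0.0085  0.9999] 0.7608450314680572 39.69641327602197 0.0015423789214024683
```

Multiple waypoints in one call up to 12 rows.

Two-view triangulation gives:
- **Diverter:** origin about (0.4355, 0.3846), yaw about +11°, flat on the bench, lip top about 0.03 m high.
- **Panel:** yaw about -4.5°, slope 15°, joint about (0.588, 0.007).

Next I work out the shifts in tool axes.

Add to h.py:
```python
def down(psi): return R.from_euler('xyz',[180,0,psi],degrees=True)
def rel(p0,R0,p1,R1):
    return np.r_[R0.inv().apply(np.array(p1)-p0),(R0.inv()*R1).as_rotvec(degrees=True)]
def now(r):
    s=r.get_state(); return np.array(s['tcp_pos']),R.from_euler('xyz',s['eef_rot'],degrees=True)
np.set_printoptions(precision=4,suppress=True)
```

Run:
```python
from h import *
W=[([.296,-.606,.227],down(-153.94)),([.52,-.33,.32],down(-124)),([.6,.02,.32],down(-94)),([.4355,.3846,.12],down(-79))]
for i in range(3): print(rel(W[i][0],W[i][1],*W[i+1]))
```

```text
[ -0.3225   0.1495  -0.093   -0.       0.     -29.94  ]
[ -0.3349   0.1294   0.       0.       0.     -30.    ]
[ -0.3522   0.1895   0.2      0.       0.     -15.    ]
```

Careful with the scale: shifts go in units of 50 mm and turns go in units of 10 degrees. That gives: -0.3225 m is -6.45, -0.295 m is -5.9, -29.94 degrees is -2.994.

Request:
send_path --deltas '[{"d":[-0.6, 0.3, -0.6], "rot":[0, 0, -0.3]}, {"d":[-1.3, 0.6, -1], "rot":[0, 0, -0.6]}, {"d":[-2, 0.9, -1.2], "rot":[0, 0, -0.9]}, {"d":[-2.7, 1.2, -1.4], "rot":[0, 0, -1.2]}, {"d":[-3.4, 1.5, -1.6], "rot":[0, 0, -1.5]}, {"d":[-4, 1.8, -1.8], "rot":[0, 0, -1.8]}, {"d":[-4.7, 2.1, -1.86], "rot":[0, 0, -2.1]}, {"d":[-5.3, 2.4, -1.86], "rot":[0, 0, -2.4]}, {"d":[-5.9, 2.7, -1.86], "rot":[0, 0, -2.7]}, {"d":[-6.45, 2.99, -1.86], "rot":[0, 0, -2.994]}]'

```text
time_s: 0.93
tcp_pos: [0.5214, -0.3285, 0.3193]
eef_rot: [180.0, 0.0, -123.8]
contact_force: [0.0, -0.7, -0.3]
gripper_width: 0.0878
gripper_force: 0.0
```

Request:
send_path --deltas '[{"d":[-0.68, 0.26, 0], "rot":[0, 0, -0.3]}, {"d":[-1.34, 0.52, 0], "rot":[0, 0, -0.6]}, {"d":[-2, 0.78, 0], "rot":[0, 0, -0.9]}, {"d":[-2.68, 1.04, 0], "rot":[0, 0, -1.2]}, {"d":[-3.34, 1.3, 0], "rot":[0, 0, -1.5]}, {"d":[-4, 1.56, 0], "rot":[0, 0, -1.8]}, {"d":[-4.68, 1.82, 0], "rot":[0, 0, -2.1]}, {"d":[-5.36, 2.08, 0], "rot":[0, 0, -2.4]}, {"d":[-6, 2.34, 0], "rot":[0, 0, -2.7]}, {"d":[-6.7, 2.588, 0], "rot":[0, 0, -3]}]'

```text
time_s: 1.77
tcp_pos: [0.6003, 0.0213, 0.3195]
eef_rot: [180.0, 0.0, -93.9]
contact_force: [0.1, 0.8, -0.6]
gripper_width: 0.0873
gripper_force: 0.0
```

Request:
send_path --deltas '[{"d":[-0.7, 0.38, 0], "rot":[0, 0, -0.15]}, {"d":[-1.4, 0.76, 0], "rot":[0, 0, -0.3]}, {"d":[-2.1, 1.14, 0], "rot":[0, 0, -0.45]}, {"d":[-2.8, 1.52, 0.2], "rot":[0, 0, -0.6]}, {"d":[-3.5, 1.9, 0.4], "rot":[0, 0, -0.75]}, {"d":[-4.2, 2.28, 0.6], "rot":[0, 0, -0.9]}, {"d":[-4.9, 2.66, 0.8], "rot":[0, 0, -1.05]}, {"d":[-5.6, 3.04, 1], "rot":[0, 0, -1.2]}, {"d":[-6.3, 3.42, 1.2], "rot":[0, 0, -1.35]}, {"d":[-7.044, 3.79, 1.4], "rot":[0, 0, -1.5]}, {"d":[-7.044, 3.79, 1.4], "rot":[0, 0, -1.5]}]'

```text
time_s: 2.68
tcp_pos: [0.4331, 0.3886, 0.2467]
eef_rot: [179.8, -0.1, -78.7]
contact_force: [1.4, -0.1, 0.4]
gripper_width: 0.0876
gripper_force: 0.0
```

Run:
```python
from h import *
from plant import r
w=snap(r,'wrist','w1'); print(w['cam_to_world'],w['fx'],*now(r)[0])
# predicted points: lip top ends, free ends
yv=R.from_euler('z',11,degrees=True); o=np.array([.4355,.3846,0])
P=[o+yv.apply(v) for v in ([0,.075,.034],[0,-.075,.034],[.08,.075,.003],[.08,-.075,.003])]
print(P,proj(w,P))
cv2.imwrite('pics/d.png',cv2.resize(w['frame'][:,:,::-1],(800,600),interpolation=cv2.INTER_CUBIC))
```

```text
[[-0.9808 -0.1856 -0.0593  0.4493]
 [-0.1948  0.9377  0.2877  0.3106]
 [ 0.0022  0.2937 -0.9559  0.4043]
 [ 0.      0.      0.      1.    ]] 369.0664827608822 0.4340309829779478 0.38663434845353234 0.24748897904469422
[array([0.4212, 0.4582, 0.034 ]), array([0.4498, 0.311 , 0.034 ]), array([0.4997, 0.4735, 0.003 ]), array([0.5283, 0.3262, 0.003 ])] [[280.0814 237.9346]
 [280.4906  92.5558]
 [211.0967 227.625 ]
 [203.5924  92.2357]]
```

View pics/d.png

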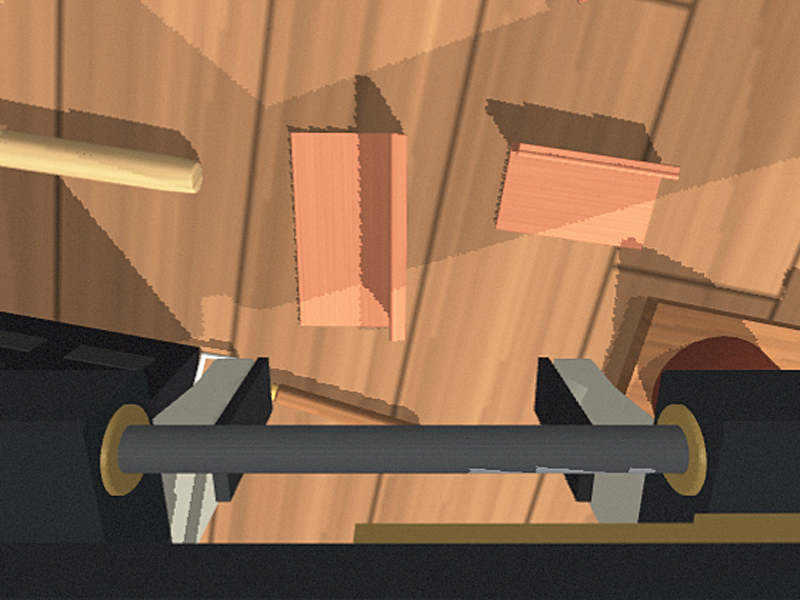

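The wrist picture shows the lip at (398,133) to (398,340) and the free edge at (291,132) to (300,326). Both are within 2 px of the prediction, so the pose is confirmed. Next I descend and grip.

Run:
```python
from h import *
from plant import r
p,q=now(r); print(p, rel(p,q,[.436,.3848,.009],down(-79)))
```

```text
[0.434  0.3866 0.2475] [ 0.0017 -0.0022  0.2385  0.1417 -0.1137  0.2412]
```

Request:
send_path --deltas '[{"d":[0.03, -0.04, 0.8]}, {"d":[0.03, -0.04, 1.6]}, {"d":[0.03, -0.04, 2.4]}, {"d":[0.03, -0.04, 3]}, {"d":[0.03, -0.04, 3.6]}, {"d":[0.03, -0.04, 3.9]}, {"d":[0.03, -0.04, 3.9]}, {"d":[0.03, -0.04, 3.9]}]' --aperture 0.06

```text
time_s: 3.4
tcp_pos: [0.4387, 0.3823, 0.0543]
eef_rot: [179.9, -0.1, -79.0]
contact_force: [0.3, -0.1, 1.1]
gripper_width: 0.0603
gripper_force: 0.0
```

Run:
```python
from h import *
from plant import r
p,q=now(r); print(p, r.get_state()['eef_rot'],rel(p,q,[.436,.3848,.009],down(-79)))
```

```text
[0.4387 0.3823 0.0543] [179.9437  -0.0899 -79.0344] [-0.0031  0.0021  0.0453  0.0563 -0.0899 -0.0344]
```

To row units: 0.045 m is 0.9, 0.025 m is 0.5.

Request:
send_path --deltas '[{"d":[-0.06, 0.04, 0.5]}, {"d":[-0.06, 0.04, 0.9]}, {"d":[-0.06, 0.04, 0.9]}]' --aperture 0.06

```text
time_s: 3.65
tcp_pos: [0.4353, 0.3847, 0.0083]
eef_rot: [179.9, -0.1, -79.1]
contact_force: [-1.1, -0.4, 0.3]
gripper_width: 0.0601
gripper_force: 0.0
```

Request:
send_path --deltas '[{}, {}, {}, {}, {}, {}, {}, {}]' --aperture 0 --force 40

```text
time_s: 4.32
tcp_pos: [0.4359, 0.3858, 0.0097]
eef_rot: [-180.0, 0.0, -79.0]
contact_force: [-0.4, -0.8, 0.1]
gripper_width: 0.0124
gripper_force: 0.0
```

Request:
send_path --deltas '[{}, {}, {}, {}, {}]' --aperture 0 --force 45

```text
time_s: 4.73
tcp_pos: [0.4358, 0.3857, 0.0096]
eef_rot: [180.0, -0.0, -79.0]
contact_force: [-2.0, -0.5, 3.1]
gripper_width: 0.0085
gripper_force: 45.0
```

Request:
send_path --deltas '[{"d":[0, 0, -0.4]}, {"d":[0, 0, -1]}, {"d":[0, 0, -1.8]}, {"d":[0, 0, -2.6]}, {"d":[0, 0, -3.4]}, {"d":[0, 0, -4.2]}, {"d":[0, 0, -4.2]}, {"d":[0, 0, -4.2]}]'

```text
time_s: 5.4
tcp_pos: [0.4363, 0.3867, 0.2217]
eef_rot: [-179.8, 0.2, -79.0]
contact_force: [-1.4, -0.1, -4.7]
gripper_width: 0.0087
gripper_force: 45.0
```

Run:
```python
from h import *
from plant import r
w=snap(r,'side','s2'); w=snap(r,'top','t2'); snap(r,'wrist','w2')
```

```text
(no output)
```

Gripped: opening 8.6 mm, and it lifted. Next I fit the panel frame by reprojecting both views and plan the transfer.

Add to h.py:
```python
def course(x,y,yaw,z=.130): return np.array([x,y,z]),R.from_euler('ZY',[yaw,-15],degrees=True)
def tool_at(C,xe,ze=0.,dy=0.,g=None):
    """TCP pose so that diverter edge is at course (xe,dy,ze). g: diverter origin in tool frame (pos)"""
    o,q=C; Rt=q*R.from_matrix(np.array([[0,-1,0],[-1,0,0],[0,0,-1.]]))
    D=o+q.apply([xe-.08,dy,ze]); return D-Rt.apply(g),Rt
G=np.array([0,0,.0094])  # diverter origin in tool frame (grip)
```

Run:
```python
from h import *
from scipy.optimize import least_squares
t=load('t0');s=load('s0')
P=lambda x,y:(210+x/3.333-.35,170+(y-300)/3.333-.35); Q=lambda x,y:(140+(x-400)/2-.25,150+(y-300)/2-.25)
M=np.array([[0,0,.02],[0,.164,.02],[0,-.164,.02],[-.165,.164,0],[-.165,-.164,0]])
A=np.array([P(206,383),P(48,374),P(365,393),P(36,530),P(350,553)]);B=np.array([Q(640,412),Q(613,490),Q(660,352),Q(730,537),Q(757,393)])
def f(v):
    o,q=course(*v); X=o+q.apply(M); return np.r_[proj(t,X)-A,proj(s,X)-B].ravel()
k=least_squares(f,[.588,.007,-4.5],loss='soft_l1'); print(k.x,f(k.x).reshape(-1,2))
k2=least_squares(f,[.588,.007,-4.5,.13],loss='soft_l1'); print(k2.x)
from plant import r
p,q=now(r); C=course(*k.x)
print(p)
a=tool_at(C,-.03,.09,0,G); print(a[0],a[1].as_euler('xyz',degrees=True)); print(rel(p,q,*a))
```

```text
[ 0.5918  0.0098 -4.4123] [[-1.0752  0.4935]
 [-1.5375 -0.0232]
 [-0.6811  0.789 ]
 [-0.0858  0.5436]
 [ 0.064   0.2522]
 [-0.6925 -0.4738]
 [-0.6306 -1.6083]
 [ 0.221  -1.1301]
 [ 0.0739 -0.5621]
 [-0.4637 -0.8342]]
[ 0.5924  0.0077 -4.4257  0.1253]
[0.435  0.3847 0.2175]
[0.4603 0.02   0.1975] [-165.        0.      -94.4123]
[ 0.3629  0.0445  0.0208 15.0566  1.8772 15.3164]
```

To row units: 0.1 m is 2, 0.02 m is 0.4, 15.3 degrees is 1.53.

Request:
send_path --deltas '[{"d":[0.6, 0.08, 0], "rot":[0.1, 0, 0.1]}, {"d":[1.3, 0.16, 0], "rot":[0.3, 0.04, 0.3]}, {"d":[2, 0.24, 0], "rot":[0.45, 0.06, 0.45]}, {"d":[2.7, 0.32, 0], "rot":[0.6, 0.08, 0.6]}, {"d":[3.4, 0.4, 0], "rot":[0.75, 0.09, 0.75]}, {"d":[4.1, 0.5, 0], "rot":[0.9, 0.11, 0.9]}, {"d":[4.8, 0.6, 0.1], "rot":[1.05, 0.13, 1.05]}, {"d":[5.5, 0.68, 0.2], "rot":[1.2, 0.15, 1.2]}, {"d":[6.2, 0.76, 0.3], "rot":[1.35, 0.17, 1.4]}, {"d":[6.9, 0.84, 0.4], "rot":[1.5, 0.19, 1.53]}, {"d":[7.26, 0.89, 0.4], "rot":[1.5, 0.19, 1.53]}, {"d":[7.26, 0.89, 0.4], "rot":[1.5, 0.19, 1.53]}]'

```text
time_s: 6.55
tcp_pos: [0.4588, 0.017, 0.1969]
eef_rot: [-165.2, -0.0, -94.5]
contact_force: [-0.8, -0.2, -3.9]
gripper_width: 0.0086
gripper_force: 45.0
```

Request:
send_path --deltas '[{}, {}]'

```text
time_s: 6.72
tcp_pos: [0.4611, 0.0208, 0.1987]
eef_rot: [-165.0, 0.1, -94.4]
contact_force: [-0.0, 0.6, -2.4]
gripper_width: 0.0085
gripper_force: 45.0
```

```bash
python3 - <<'E'
from h import *
from plant import r
w=snap(r,'wrist','w3'); t=snap(r,'top','t3'); s=snap(r,'side','s3'); print(*now(r)[0],r.get_state()['eef_rot'],w['cam_to_world'])
C=course(.5918,.0098,-4.41); M=np.array([[0,0,.02],[0,.164,.02],[0,-.164,.02],[-.165,.164,0],[-.165,-.164,0]])
for c in (w,s): print(proj(c,C[0]+C[1].apply(M)))
f=lambda im,x,y,w,h,W,H:cv2.resize(im[y:y+h,x:x+w,::-1],(W,H),interpolation=cv2.INTER_CUBIC)
cv2.imwrite('pics/e.png',np.vstack([f(w['frame'],0,0,560,420,400,300),f(s['frame'],140,140,200,150,400,300)]))
cv2.imwrite('pics/e.png',np.hstack([np.vstack([f(w['frame'],0,0,560,420,400,300),f(t['frame'],210,170,120,90,400,300)]),np.vstack([f(s['frame'],140,140,200,150,400,300),np.zeros((300,400,3),np.uint8)])]))
E
```

```text
0.46146512621789554 0.021628964995771018 0.1991711723121603 [-164.9694    0.0939  -94.3115] [[-0.9629 -0.0016  0.2699  0.4144]
 [ 0.0758  0.9582  0.2759 -0.0558]
 [-0.259   0.2862 -0.9225  0.3507]
 [ 0.      0.      0.      1.    ]]
[[121.9878 213.4746]
 [148.4285 405.056 ]
 [ 83.8588 -69.5066]
 [347.4702 386.1832]
 [375.2575 -56.4984]]
[[259.0742 205.2669]
 [245.6409 243.1305]
 [269.9838 174.6122]
 [304.8436 267.6744]
 [317.7978 195.4065]]
```

View pics/e.png

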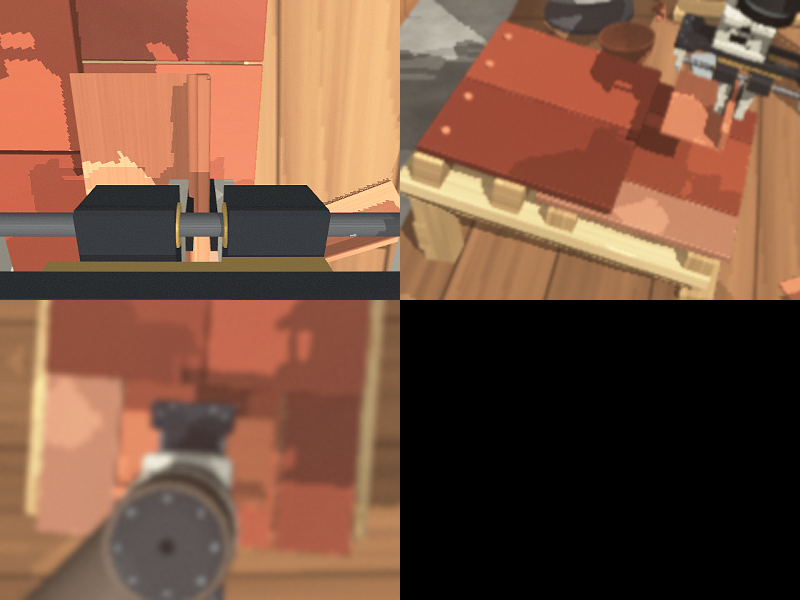

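The wrist view (upper left) shows the joint between the upper tiles meeting the tails near (80,151), with the held flange to the right of it. I enlarge it for accuracy.

Run:
```python
from h import *
w=load('w3')['frame']
cv2.imwrite('pics/f.png',cv2.resize(w[60:270,60:340,::-1],(800,600),interpolation=cv2.INTER_CUBIC))
```

```text
(no output)
```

View pics/f.png

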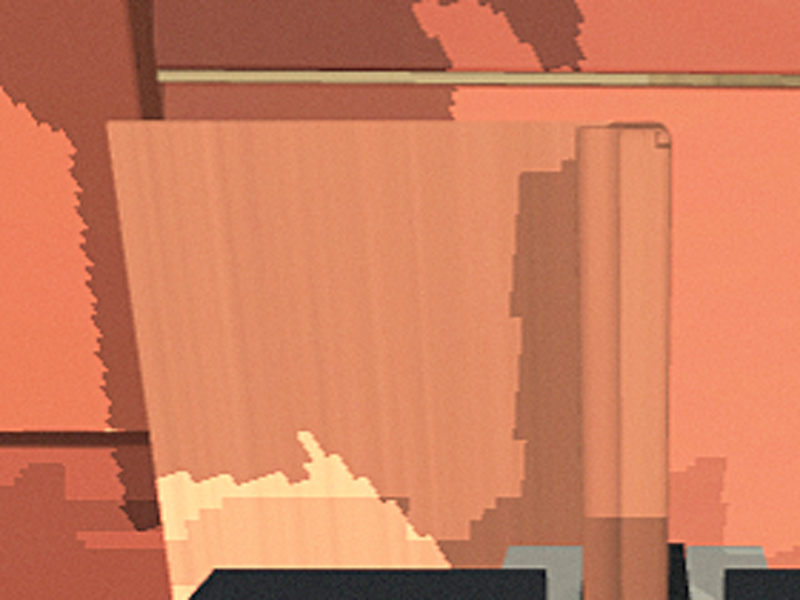

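Run:
```python
from h import *
from plant import r
w=load('w3'); p,q=now(r)
Dr=q*R.from_matrix(np.array([[0,-1,0],[-1,0,0],[0,0,-1.]]))
O=p+q.apply(G); X=np.array([[.08,-.075,.003],[.08,-.075,0],[.08,0,.003],[.08,.03,.003],[.0045,-.075,.034],[-.0045,-.075,.034]])
print((proj(w,O+Dr.apply(X))+.33-60)*800/280)
C=course(.5908,.0099,-4.41); Ci=C[1].inv()
print('edge in course',Ci.apply(O+Dr.apply([.08,0,0])-C[0]),(Ci*Dr).as_euler('zyx',degrees=True))
for xe,ze in [(-.02,.010),(-.02,.002)]: a=tool_at(C,xe,ze,0,G); print(rel(p,q,*a))
```

```text
[[ 99.4518 133.3079]
 [108.9642 132.5803]
 [165.9487 587.145 ]
 [188.4346 738.9849]
 [594.7774 140.354 ]
 [668.6888 140.1408]]
edge in course [-0.0275  0.0019  0.0911] [ 0.0708 -0.0305  0.1162]
[ 0.0019 -0.0075  0.081  -0.0305  0.1162  0.0708]
[ 0.0019 -0.0075  0.089  -0.0305  0.1162  0.0708]
```

The grip is about 1.5 mm off along the strip and about 1 mm down-slope, and I allow for that. Next I descend short of the tails, then come down gently to contact.

To row units: 0.02 m is 0.4, -0.004 m is -0.08.

Request:
send_path --deltas '[{"d":[0, -0.02, 0.4]}, {"d":[0, -0.04, 0.8]}, {"d":[0, -0.06, 1.2]}, {"d":[0, -0.08, 1.5]}, {"d":[0.008, -0.08, 1.6]}, {"d":[0.008, -0.08, 1.6]}, {"d":[0.008, -0.08, 1.6]}]'

```text
time_s: 7.45
tcp_pos: [0.4861, 0.0191, 0.1235]
eef_rot: [-164.9, 0.1, -94.3]
contact_force: [-0.2, 0.6, -2.4]
gripper_width: 0.0088
gripper_force: 45.0
```

Run:
```python
from h import *
from plant import r
import h; h.G=np.array([.0015,.0012,.0094])
p,q=now(r); C=course(.5908,.0099,-4.41); Ci=C[1].inv()
Dr=q*R.from_matrix(np.array([[0,-1,0],[-1,0,0],[0,0,-1.]]))
print(Ci.apply(p+q.apply(h.G)+Dr.apply([.08,0,0])-C[0]),(Ci*Dr).as_euler('zyx',degrees=True),Ci.apply(r.get_state()['contact_force']))
```

```text
[-0.0244 -0.0003  0.0116] [ 0.0478 -0.051   0.1041] [-0.8162  0.5768 -2.2353]
```

To row units: 0.006 m is 0.12, 0.004 m is 0.08.

Request:
send_path --deltas '[{"d":[0, 0, 0.04]}, {"d":[0, 0, 0.08]}, {"d":[0, 0, 0.12]}, {"d":[0, 0, 0.12]}, {"d":[0, 0, 0.12]}]'

```text
time_s: 7.87
tcp_pos: [0.4875, 0.0187, 0.1177]
eef_rot: [-164.9, 0.1, -94.4]
contact_force: [0.7, 0.2, -3.1]
gripper_width: 0.0088
gripper_force: 45.0
```

Create st.py:
```python
from h import *
from plant import r
G=np.array([.0015,.0012,.0094])
p,q=now(r); C=course(.5908,.0099,-4.41); Ci=C[1].inv()
Dr=q*R.from_matrix(np.array([[0,-1,0],[-1,0,0],[0,0,-1.]]))
print('edge',Ci.apply(p+q.apply(G)+Dr.apply([.08,0,0])-C[0]),'zyx',(Ci*Dr).as_euler('zyx',degrees=True),'F',Ci.apply(r.get_state()['contact_force']),'M',Ci.apply(r.get_state()['moment']))
```

```bash
python3 st.py
```

```text
edge [-0.0244 -0.0007  0.0057] zyx [-0.0005 -0.0894  0.1385] F [-0.1225  0.2136 -3.222 ] M [ 0.0099  1.321  -0.0307]
```

To row units: 0.003 m is 0.06, 0.002 m is 0.04.

Request:
send_path --deltas '[{"d":[0, 0, 0.02]}, {"d":[0, 0, 0.04]}, {"d":[0, 0, 0.06]}, {"d":[0, 0, 0.06]}, {"d":[0, 0, 0.06]}]'

```text
time_s: 8.28
tcp_pos: [0.4883, 0.0185, 0.1146]
eef_rot: [-164.9, 0.1, -94.4]
contact_force: [0.6, -0.3, -3.3]
gripper_width: 0.0086
gripper_force: 45.0
```

```bash
python3 st.py
```

```text
edge [-0.0246 -0.0007  0.0024] zyx [-0.0008 -0.0615  0.1182] F [-0.2386 -0.2899 -3.3742] M [-0.0223  1.3435  0.0069]
```

Request:
send_path --deltas '[{"d":[0, 0, 0.02]}, {"d":[0, 0, 0.04]}, {"d":[0, 0, 0.04]}, {"d":[0, 0, 0.04]}]'

```text
time_s: 8.62
tcp_pos: [0.4889, 0.0186, 0.1128]
eef_rot: [-164.9, 0.1, -94.4]
contact_force: [-0.3, -0.5, -1.6]
gripper_width: 0.0087
gripper_force: 45.0
```

```bash
python3 st.py
```

```text
edge [-0.0244 -0.0006  0.0005] zyx [ 0.0095 -0.0791  0.1286] F [-0.6922 -0.4888 -1.4376] M [0.0516 1.3255 0.0017]
```

To row units: 0.001 m is 0.02.

Request:
send_path --deltas '[{"d":[0, 0, 0.02]}, {"d":[0, 0, 0.02]}, {"d":[0, 0, 0.02]}]'

```text
time_s: 8.87
tcp_pos: [0.4891, 0.0187, 0.1125]
eef_rot: [-164.9, 0.1, -94.4]
contact_force: [-10.0, 3.4, 10.8]
gripper_width: 0.0086
gripper_force: 45.0
```

```bash
python3 st.py
```

Run:
```python
from h import *
from plant import r
w=snap(r,'wrist','w4')['frame']; s=snap(r,'side','s4')['frame']
f=lambda im,x,y,w,h,W,H:cv2.resize(im[y:y+h,x:x+w,::-1],(W,H),interpolation=cv2.INTER_CUBIC)
cv2.imwrite('pics/g.png',np.hstack([f(w,40,0,200,300,400,600),f(s,240,160,80,120,400,600)]))
```

```text
edge [-0.0243 -0.0006  0.0003] zyx [ 0.0064 -0.1192  0.1417] F [-7.1323  2.6072 13.041 ] M [0.527  3.6346 0.0015]
```

View pics/g.png

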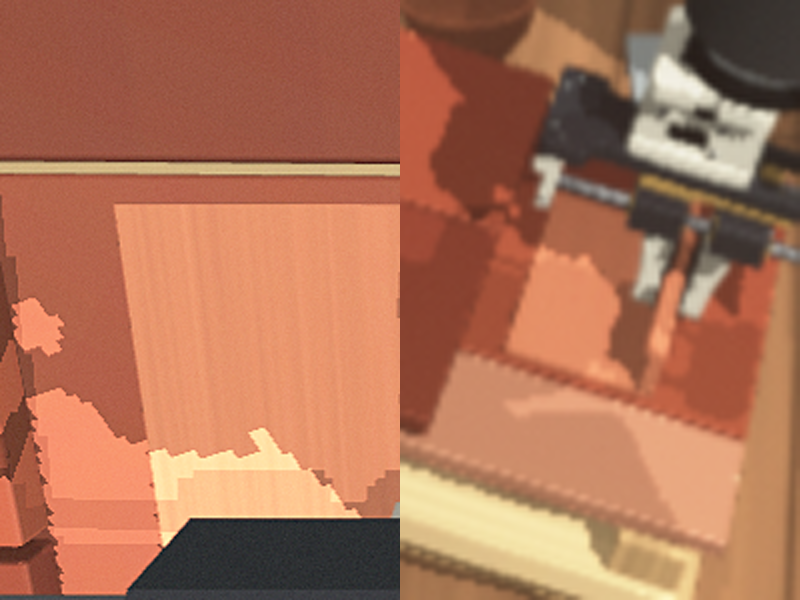

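Contact: about 16 N normal. In the wrist crop the flange edge, (115,205) to (160,545), runs alongside the tails and below them. I ease the push and slide up-slope, watching the force.

Request:
send_path --deltas '[{"d":[0, 0, -0.014]}, {"d":[0, -0.06, -0.014]}, {"d":[0, -0.14, -0.014]}, {"d":[0, -0.22, -0.014]}, {"d":[0, -0.3, -0.014]}, {"d":[0, -0.38, -0.014]}, {"d":[0, -0.44, -0.014]}, {"d":[0, -0.44, -0.014]}]'

```text
time_s: 9.63
tcp_pos: [0.5088, 0.0156, 0.1179]
eef_rot: [-165.1, -0.0, -94.5]
contact_force: [-11.1, -1.2, 11.1]
gripper_width: 0.0088
gripper_force: 45.0
```

```bash
python3 st.py
```

Run:
```python
from h import *
w=load('w4'); C=course(.5908,.0099,-4.41)
M=np.array([[0,0,.02],[0,0,.008],[0,-.03,.02],[0,-.03,.008],[0,-.08,.02]]); print((proj(w,C[0]+C[1].apply(M))+.25-[40,0])*2)
```

```text
edge [-0.0037 -0.0022  0.    ] zyx [-0.0437  0.0825 -0.0164] F [-7.7388 -2.0478 13.5183] M [-0.9555  4.2222 -0.0938]
[[ 22.141  555.8161]
 [ 52.2903 531.4891]
 [ -4.5633 428.1188]
 [ 29.0427 411.2303]
 [-56.0494 179.4999]]
```

To row units: -0.002 m is -0.04, -0.015 m is -0.3.

Request:
send_path --deltas '[{"d":[-0.02, -0.06, -0.008]}, {"d":[-0.04, -0.12, -0.008]}, {"d":[-0.04, -0.18, -0.008]}, {"d":[-0.04, -0.24, -0.008]}, {"d":[-0.04, -0.3, -0.008]}, {"d":[-0.04, -0.3, -0.008]}]'

```text
time_s: 10.13
tcp_pos: [0.5254, 0.018, 0.1226]
eef_rot: [-164.9, 0.1, -94.4]
contact_force: [0.6, -0.2, -2.3]
gripper_width: 0.009
gripper_force: 45.0
```

```bash
python3 st.py
```

```text
edge [0.0133 0.0016 0.0006] zyx [ 0.0048 -0.0885  0.1311] F [-0.0308 -0.1204 -2.3295] M [0.0233 1.1726 0.0397]
```

To row units: -0.0165 m is -0.33, -0.015 m is -0.3.

Request:
send_path --deltas '[{"d":[0.014, -0.06, 0]}, {"d":[0.03, -0.12, 0]}, {"d":[0.03, -0.18, 0]}, {"d":[0.03, -0.24, 0]}, {"d":[0.03, -0.3, 0]}, {"d":[0.03, -0.33, 0]}, {"d":[0.03, -0.33, 0]}, {"d":[0.03, -0.33, 0]}]'

```text
time_s: 10.8
tcp_pos: [0.5403, 0.0151, 0.1266]
eef_rot: [-164.9, 0.1, -94.4]
contact_force: [-0.2, -0.6, -2.8]
gripper_width: 0.0086
gripper_force: 45.0
```

```bash
python3 st.py;  python3 - <<'E'
from h import *
from plant import r
w=snap(r,'wrist','w5'); s=snap(r,'side','s5')['frame']; wf=w['frame']
f=lambda im,x,y,w,h,W,H:cv2.resize(im[y:y+h,x:x+w,::-1],(W,H),interpolation=cv2.INTER_CUBIC)
cv2.imwrite('pics/k.png',np.hstack([f(wf,40,0,200,300,400,600),f(s,240,160,80,120,400,600)]))
C=course(.5908,.0099,-4.41)
M=np.array([[0,-.075,.003],[0,.0,.02],[0,0,.008],[-.05,-.075,.034],[.0,-.1,.008]]); print((proj(w,C[0]+C[1].apply(M))+.25-[40,0])*2)
E
```

```text
edge [ 0.029  -0.0002  0.0006] zyx [-0.0087 -0.0634  0.1227] F [-0.8982 -0.665  -2.6116] M [-0.0288  1.3059  0.0443]
[[252.1992 201.696 ]
 [261.032  553.9698]
 [275.6572 529.7332]
 [485.4452 205.5823]
 [232.7852  71.2473]]
```

View pics/k.png

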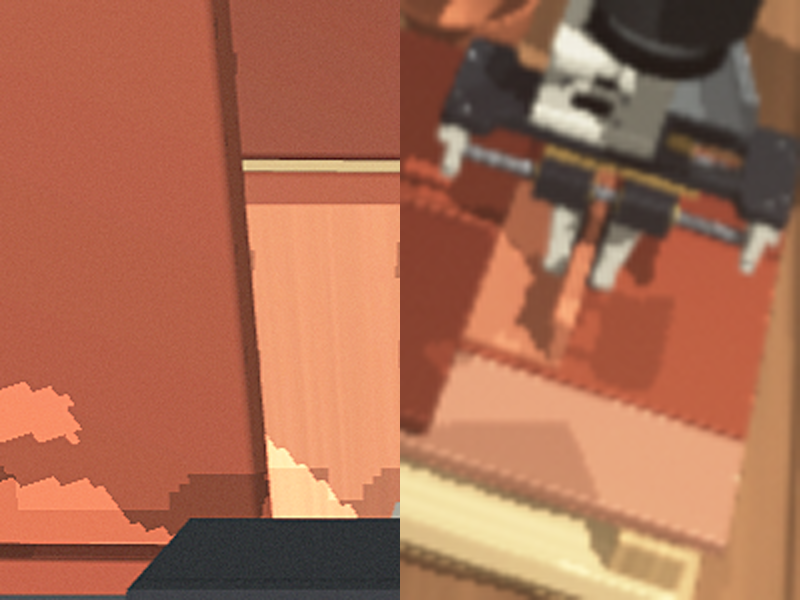

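The flange is under both tails: its corner shows at (248,204), tail and flange are parallel, and the joint is at row 550 as predicted. Estimated coverage is about 29 mm. Now I press down.

To row units: 0.001 m is 0.02, -0.0005 m is -0.01.

Request:
send_path --deltas '[{"d":[0, -0.01, 0.01]}, {"d":[0, -0.01, 0.02]}, {"d":[0, -0.01, 0.02]}, {"d":[0, -0.01, 0.02]}, {"d":[0, -0.01, 0.02]}]'

```text
time_s: 11.32
tcp_pos: [0.5407, 0.015, 0.1264]
eef_rot: [-164.9, 0.1, -94.4]
contact_force: [-6.7, 2.5, 7.3]
gripper_width: 0.009
gripper_force: 45.0
```

```bash
python3 st.py
```

```text
edge [ 0.0293 -0.0002  0.0003] zyx [ 0.0011 -0.0791  0.1239] F [-4.7189  2.0271  8.8627] M [ 0.3614  3.1185 -0.1007]
```

Careful with the scale: shifts go in units of 50 mm and turns go in units of 10 degrees. That gives: 0.0001 m is 0.002.

Request:
send_path --deltas '[{"d":[0, 0, 0.002]}, {"d":[0, 0, 0.002]}, {"d":[0, 0, 0.002]}, {"d":[0, 0, 0.002]}, {"d":[0, 0, 0.002]}, {"d":[0, 0, 0.002]}, {"d":[0, 0, 0.002]}, {"d":[0, 0, 0.002]}]'

```text
time_s: 11.98
tcp_pos: [0.5407, 0.015, 0.1264]
eef_rot: [-164.9, 0.1, -94.4]
contact_force: [-7.9, 2.8, 6.8]
gripper_width: 0.0088
gripper_force: 45.0
```

```bash
python3 st.py
```

Run:
```python
from h import *
from plant import r
w=snap(r,'wrist','w6'); s=snap(r,'side','s6')
f=lambda im,x,y,w,h,W,H:cv2.resize(im[y:y+h,x:x+w,::-1],(W,H),interpolation=cv2.INTER_CUBIC)
cv2.imwrite('pics/l.png',np.hstack([f(w['frame'],0,0,280,300,400,428),f(s['frame'],180,140,160,171,400,428)]))
```

```text
edge [ 0.0293 -0.0002  0.0003] zyx [ 0.0033 -0.0833  0.1243] F [-6.0011  2.2042  8.6929] M [ 0.3453  3.3664 -0.1411]
```

View pics/l.png

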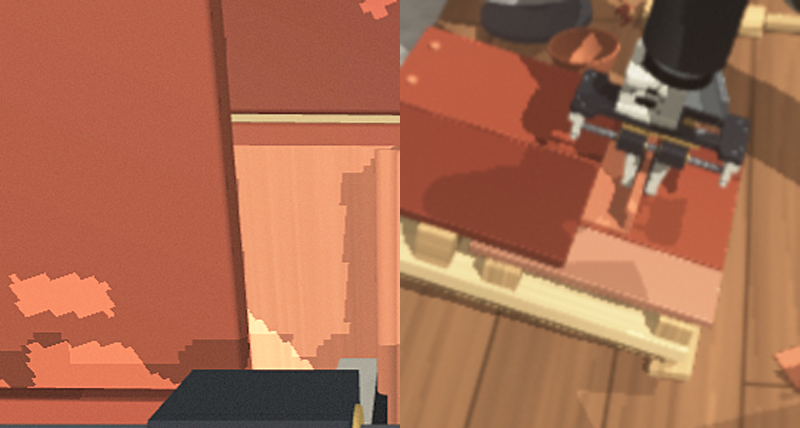

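The flange is under both tails, whose edge runs (222,0) to (247,365) in one line. The tiles are down, the joint is at row 390, and the push is steady at about 11 N. I hand it in.

```bash
python3 -c "
from plant import r
print(r.close_job())"
```

```text
the job is handed in; nothing more can be done
None
```

The job is handed in: the largest copper diverter is under both upper tiles, about 29 mm covered, square and centred on the joint to within about 2 mm by my camera estimates, still gripped and pressed on the lower tiles with a steady 11 N or so.

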